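Hook out the spice tray

ROBOT

A 6-joint arm with a two-finger parallel gripper is mounted at the origin on a cart in front of the work surface, level with it; the furniture and walls round the work are solid. World frame = base frame: x ahead of the robot, y to its left, z up, the work surface at z = 0. Lengths are in m, angles in degrees, forces in N, time in s.
With the tool pointing down it reaches from about 0.35 to 0.875 m from the base axis. Payload 4.2 kg.
Tool frame: the origin (TCP) lies midway between the tips of the shut fingers; the grasp point (between the pads) lies 19 mm behind it; z points along the fingers, y is the line along which they close (so a half turn about z gives the same grasp; the last joint's range is limited). The gripper opens to 87 mm and grips with 3 to 60 N. Pads are 19 mm wide; open, the fingers measure 117 mm over their backs; the gripper's body (75 mm by 190 mm) begins 51 mm behind the grasp point.
Start: joints at [92.051, 22.042, 0.453, 0, -68.411, -14.817], TCP at [0.138, 0.61, 0.223] pointing down, gripper open.
Joint ranges: [-179.83, 179.83], [-69.29, 118.12], [-61.27, 80.66], [-181.25, 117.63], [-171.15, -9.14], [-177.46, 177.46]. Speed limits (degrees/s): [159.86, 159.86, 180, 180, 180, 180].

INTERFACE

Orientations are given as a 3x3 rotation matrix whose columns are the frame's x, y, z axes.
In Python, from station import sensors, eyes, workorder gives the robot as it stands.
- The arm moves only by the shell command python3 -m handwheel 'ROWS'. ROWS is a JSON list of rows, 1 to 8 of them, each an object with the fields finger_gap (the opening from 0.0 (shut) to 1.0 (fully open)), sx, sy, sz (the shift in units of 100 mm), drx, dry, drz (a rotation vector in units of 5 degrees); a field left out counts as zero (the opening has to be given); each row is the pose to reach, as a shift and turn from the pose commanded when the command began, along the tool's axes at that moment; what a row does not reach only later rows make up. A row lasts 1/10 s, in which the tool goes at most 0.05 m and 8.59 degrees, less where a joint would pass 70% of its speed; a pose out of reach is approached as far as the arm can. The fingers move at their own pace and stop on an object; the grip force is fixed at half the most. Time passes only in rows, so rows that do not move let the fingers close. It prints the time, the measured TCP pose, the force, the opening and the grip force at its end. Input that does not fit is refused with a message, and nothing moves.
- sensors.sense(): the state, without advancing time (a new reading comes with each control period).
- eyes.capture(name): name is "scene" or "side" or "wrist"; returns a dict with "pixels" (384x512x3 uint8, red, green, blue), "z_map" (384x512 float32, m along the optical axis (not along the pixel's ray), 0 where there is no reading), "K" (3x3 intrinsics, pixels), "distortion" ([k1, k2, p1, p2, k3] as OpenCV has them; the pictures are not rectified), "world_from_camera" (4x4, takes a point from camera to world coordinates). Camera axes: x right, y up, looking along -z (the intrinsics and any distortion apply to the point x, -y, -z); pixel columns grow to the right and rows downward; lengths in m; the calibration is good to about 2 mm. A picture is of the moment at which its call begins.
- workorder.finish_job(): hands the job in; it is judged then, once.
The state is a dict: "time_s": time; "joints": joint angles; "joint_velocities": joint speeds; "effort": joint torques, N m; "tcp_pos": TCP position; "ee_rot": TCP orientation; "wrist_force": force on the tool from outside, world axes, zero at the start; "moment": the same for the moment, N m; "gripper_width": opening from 0.0 (shut) to 1.0 (fully open); "gripper_force": force on a finger pad.
Only numpy, scipy, OpenCV 4.12 (cv2) and the standard library are available. Lean on these libraries where they do the work, as an engineer would, in place of code of your own. Each camera call takes 0.05 s, during which the arm holds its last target. There are 200 camera calls.

TASK

Lift the pull hook out of its wooden stand, put its toe through the finger hole in the front of the spice tray, catch the panel with it and gently draw the tray out until you feel it press against its hidden sprung stop; hold it there for a moment with a light press of 5 to 10 newtons on the stop. Then unhook, leaving the tray pulled out, and put the hook back upright, right down in the slot of its stand. Move the tray with the hook only, never with the gripper, keep the spice jars in it standing, and leave the timer, the vanilla bottle and the mug alone.

Things in the scene. Friction and masses are not known exactly. Their poses are not given: they have to be found in the camera images.
- cabinet: Fixed little wooden cabinet, 215 deep (x) x 124 wide (y) x 91 mm high, open at the front. Origin on the table at the middle of its front edge; +x points into the cabinet, z up. The tray slides out along its -x.
- tray: Loose tray (0.25 kg, two jars in it) sliding in the cabinet. White front panel 120 wide x 79 high x 6 mm thick. Origin at the bottom middle of the panel's front face, 4 mm above the table; +x into the cabinet. Shut: origin at cabinet x = -6 mm; it starts 1 to 10 mm further out. Slides with up to 4 N of friction; meets its stop 45 to 95 mm out from shut, hidden, differs each time.
- tray_hole (a point): Centre of the round finger hole, 26 mm in diameter, right through the 6 mm panel; the point lies in the panel's front face, 58 mm above the table; axes as the tray's. Behind the panel at least 25 mm are free, up to the first jar; above the hole the panel goes on 12 mm.
- stop_rail: Fixed rail under the tray, unseen; origin and axes as the cabinet's. It carries the tray's stop: a rubber bumper on a spring, 1.5 N per mm, up to 12 mm, then solid. Where along the rail the bumper sits cannot be seen, only felt.
- hook: Loose 0.07 kg hook in its stand, 103 mm high: red handle 22 (x) x 16 (y) mm from 43 mm up; below it a steel bar 7 (x) x 8 (y) mm; at its foot a toe 7 mm high, 8 wide, out to x = +40.5 mm, whose end (x = 33.5 to 40.5) turns up to 17 mm height; 30 mm free between bar and upturned end. Origin at the underside on the handle's axis; +x along the toe, z up.
- hook_grip (a point): Point on the hook's handle axis, 62 mm above its origin, where to grip it across y (16 mm); axes as the hook's.
- hook_stand: Fixed dark wooden block 84 (x) x 50 (y) x 36 mm high, origin centre of underside. In its top a slot 48 (x) x 12 (y) mm, centred, 30 mm deep (its floor 6 mm above the table), in which the hook's toe end stands: hook axes as the stand's, hook origin at stand x = -18.5 mm, y = 0, z = 6 mm.
- spice_red: Glass spice jar, 47 mm wide, 69 high, standing in the tray; origin centre of its underside.
- spice_yellow: The other spice jar in the tray, 47 mm wide, 69 high; origin centre of its underside.
- timer: Bystander: red and cream kitchen timer, 63 mm wide, 49 high; origin centre of its underside.
- vanilla: Bystander: brown-labelled bottle with white cap, 41 mm wide, 84 high; origin centre of its underside.
- mug: Bystander: white mug, 82 x 112 with handle, 94 mm high; origin in its underside.

How it is judged (in metres and radians):
On the way, in this order (a step that is already met when the one before it is completed fails the run):
1. the hook is lifted clear of its stand (z of hook in the frame of hook_stand above 0.04 m), for 0.1 s.
2. the hook draws the tray onto its stop and holds it there for a moment: more than 4 N on the stop (contact force between tray and stop_rail above 4 N and contact force between hook and tray above 3 N), for 0.2 s.
At the end, for the whole second after the job is handed in: The tray is left pulled out (at least 40 mm from shut) and at rest with both jars standing in it, and the hook stands released, at rest and upright (within 0.2 rad) in its stand's slot, its foot within 5 mm of the slot's floor (x of tray in the frame of cabinet below -0.046 m and z of hook in the frame of hook_stand below 0.011 m and x of hook in the frame of hook_stand between -0.025 and -0.012 m and y of hook in the frame of hook_stand between -0.006 and 0.006 m and angle between hook's own z axis and vertical below 0.2 rad and linear speed of each of hook, tray below 0.02 m/s and angle between each of spice_red, spice_yellow's own z axis and vertical below 0.3 rad); the robot touches nothing.
It fails at once if the tray is pulled against its stop with more than 13 N (contact force between tray and stop_rail above 13 N).
It fails at once if the hook presses or pulls on the tray with more than 22 N (contact force between hook and tray above 22 N).
It fails at once if the gripper or arm touches the tray (more than 1 N) (contact force between any of the arm, the fingers and tray above 1 N).
It fails at once if a spice jar tips (angle between any of spice_red, spice_yellow's own z axis and vertical above 0.4 rad).
It fails at once if the timer, vanilla bottle or mug is moved more than 20 mm (distance of any of timer, vanilla, mug from where it was at the start of the episode above 0.02 m).
It also fails if it takes over 72 s, if anything falls off the work surface, if the arm or the gripper's body presses on something with over 40 N, if the wrist force passes 120 N, or if a joint passes its speed limit or range.

## Working session

There is one attempt and no reset: what is moved stays moved. The work goes in short steps, Python scripts to look and compute and a shell command to move; the robot and the scene stay as the last step left them, time stands still between calls to the robot, and variables do not carry over. Pictures are saved under pics/ and viewed, at most 13 in all, crops included, and the job is handed in when it is done.

```bash
mkdir -p pics; ls; cat > h.py <<'E'
import numpy as np, cv2
from station import sensors, eyes
def cap(n,save=None):
    c=eyes.capture(n)
    if save: cv2.imwrite('pics/'+save,c['pixels'][:,:,::-1])
    return c
def cloud(c):
    z=c['z_map'];h,w=z.shape
    u,v=np.meshgrid(np.arange(w),np.arange(h))
    p=cv2.undistortPoints(np.stack([u,v],-1).reshape(-1,1,2).astype(np.float64),c['K'],np.array(c['distortion'])).reshape(h,w,2)
    P=np.stack([p[...,0]*z,-p[...,1]*z,-z],-1)
    T=c['world_from_camera']
    W=P@T[:3,:3].T+T[:3,3]; W[z==0]=np.nan
    return W
E
python3 - <<'E'
from h import *
s=sensors.sense(); print(s)
ims=[]
for n in ['scene','side','wrist']:
    c=cap(n,n+'0.png'); np.savez(n+'0.npz',**c); print(n,c['world_from_camera'].round(3).tolist(),c['K'].round(1).tolist(),(c['z_map']>0).mean())
    ims.append(c['pixels'])
E
```

```text
pics
{'time_s': 0.0, 'joints': array([ 9.20506298e+01,  2.20910548e+01,  3.81338055e-01, -2.98778707e-02,
       -6.84104866e+01, -1.48157992e+01]), 'joint_velocities': array([-0.06263053,  0.05362492, -0.00516232,  0.0058027 ,  0.05021177,
       -0.06608245]), 'effort': array([ 2.83865293e-04, -3.90660560e+01,  1.87398165e+01,  4.21975493e+00,
        1.09003464e-02, -1.98396319e-04]), 'tcp_pos': array([0.13794878, 0.60898144, 0.22146484]), 'ee_rot': array([[ 9.75241343e-01, -2.21142841e-01, -4.09504366e-04],
       [-2.21143209e-01, -9.75239054e-01, -2.11390282e-03],
       [ 6.81098238e-05,  2.15212453e-03, -9.99997682e-01]]), 'wrist_force': array([ 0.65680653, -0.4882207 , -0.06143705]), 'moment': array([ 0.04067064, -0.00993598, -0.0030273 ]), 'gripper_force': 0.0, 'gripper_width': 0.996291744419791}
scene [[-0.599, 0.597, -0.534, 0.08], [-0.801, -0.446, 0.4, 0.396], [0.001, 0.667, 0.745, 0.817], [0.0, 0.0, 0.0, 1.0]] [[416.7, 0.0, 253.0], [0.0, 416.7, 196.5], [0.0, 0.0, 1.0]] 0.9961649576822916
side [[-0.997, -0.059, 0.054, 0.67], [0.08, -0.664, 0.743, 0.772], [-0.008, 0.745, 0.667, 0.775], [0.0, 0.0, 0.0, 1.0]] [[455.6, 0.0, 256.8], [0.0, 455.6, 186.8], [0.0, 0.0, 1.0]] 0.9963226318359375
wrist [[-0.221, 0.945, 0.241, 0.203], [-0.975, -0.215, -0.053, 0.595], [0.001, -0.247, 0.969, 0.384], [0.0, 0.0, 0.0, 1.0]] [[264.4, 0.0, 254.7], [0.0, 264.4, 191.7], [0.0, 0.0, 1.0]] 0.9474131266276041
```

View pics/scene0.png

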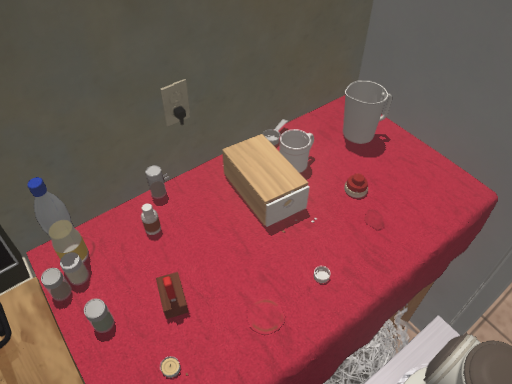

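View pics/side0.png

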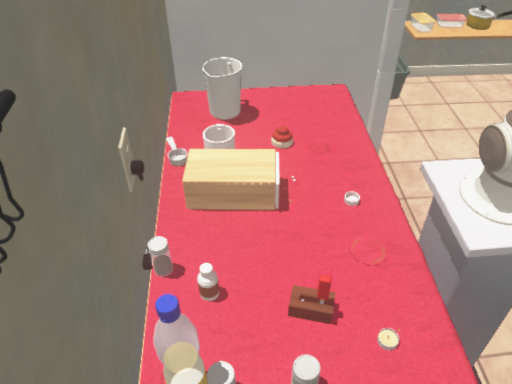

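The scene view shows the cabinet at about (265,180), with its white panel facing lower right at (285,205). The stand with the red handle is at (172,297). In the side view the panel edge is at (277,180) and the stand at (312,303), with the handle at (324,288). Next I'll fit these from the depth maps.

```bash
python3 - <<'E'
from h import *
for n,bx in [('scene',{'stand':(152,268,192,325),'cab':(215,130,315,228)}),('side',{'stand':(284,268,342,326),'cab':(180,143,290,215)})]:
    c=dict(np.load(n+'0.npz')); W=cloud(c); px=c['pixels'].astype(int)
    hsv=cv2.cvtColor(c['pixels'],cv2.COLOR_RGB2HSV)
    for k,(a,b,d,e) in bx.items():
        w=W[b:e,a:d].reshape(-1,3); h=hsv[b:e,a:d].reshape(-1,3)
        print(n,k)
        for lo,hi,l in ([(.028,.042,'standtop'),(.06,.12,'handle'),(.095,.12,'handletop')] if k=='stand' else [(.084,.1,'cabtop'),(.03,.075,'mid')]):
            m=(w[:,2]>lo)&(w[:,2]<hi)
            q=w[m]; 
            if len(q)<4: print(l,len(q));continue
            r=cv2.minAreaRect((q[:,:2]*1000).astype(np.float32)); print(l,len(q),'zmed',np.median(q[:,2]).round(4),'ctr',np.round(r[0],1),'size',np.round(r[1],1),'ang',round(r[2],2), 'box',cv2.boxPoints(r).round(0).tolist())
    # white panel face
    if 1:
        a,b,d,e=bx['cab'];w=W[b:e,a:d].reshape(-1,3); h=hsv[b:e,a:d].reshape(-1,3)
        m=(h[:,1]<50)&(h[:,2]>120)&(w[:,2]>.01)&(w[:,2]<.08)
        q=w[m]; print('panel',len(q)); 
        if len(q)>20:
            vx,vy,x0,y0=cv2.fitLine((q[:,:2]).astype(np.float32),cv2.DIST_HUBER,0,.001,.001).ravel(); print('line dir',vx,vy,x0,y0, 'ext',[( (q[:,:2]-[x0,y0])@[vx,vy]).min(),((q[:,:2]-[x0,y0])@[vx,vy]).max()], q.min(0),q.max(0))
    for sc,(a,b,d,e) in bx.items():
        im=c['pixels'][b-5:e+5,a-5:d+5,::-1]; cv2.imwrite(f'pics/{n}_{sc}.png',cv2.resize(im,None,fx=5,fy=5,interpolation=cv2.INTER_CUBIC))
import glob
ims=[cv2.resize(cv2.imread(f'pics/{f}.png'),(400,300)) for f in ['scene_stand','scene_cab','side_stand','wrist0']]
cv2.imwrite('pics/m1.png',np.vstack([np.hstack(ims[:2]),np.hstack(ims[2:])]))
E
```

```text
scene stand
standtop 664 zmed 0.0355 ctr [531.1 277.4] size [49.6 87.3] ang 72.02 box [[482.0, 267.0], [565.0, 240.0], [580.0, 288.0], [497.0, 314.0]]
handle 171 zmed 0.0988 ctr [511.9 282.3] size [16.3 23.1] ang 70.96 box [[498.0, 278.0], [520.0, 271.0], [525.0, 286.0], [504.0, 294.0]]
handletop 91 zmed 0.107 ctr [512.3 283. ] size [14.4 22.9] ang 72.23 box [[499.0, 280.0], [521.0, 273.0], [525.0, 286.0], [504.0, 293.0]]
scene cab
cabtop 3268 zmed 0.0911 ctr [ 662.1 -136.8] size [244.7 227.2] ang 82.97 box [[534.0, -244.0], [760.0, -272.0], [790.0, -29.0], [564.0, -1.0]]
mid 1747 zmed 0.0528 ctr [ 715.1 -148.3] size [258.4 333.8] ang 84.05 box [[536.0, -259.0], [868.0, -294.0], [894.0, -37.0], [563.0, -3.0]]
panel 994
line dir 0.7149394 -0.69918644 0.63120896 -0.14529854 ext [np.float64(-0.14225118669635173), np.float64(0.20908517838099125)] [ 0.55107423 -0.27351084  0.01027412] [ 0.82614862 -0.01051147  0.07999599]
side stand
standtop 867 zmed 0.0351 ctr [530.4 278. ] size [53.6 84.6] ang 72.37 box [[482.0, 265.0], [563.0, 240.0], [579.0, 291.0], [498.0, 316.0]]
handle 270 zmed 0.0939 ctr [513.3 285.5] size [17.2 22.2] ang 66.23 box [[500.0, 282.0], [520.0, 273.0], [527.0, 289.0], [507.0, 298.0]]
handletop 126 zmed 0.107 ctr [513.2 285. ] size [16.1 22.1] ang 69.39 box [[500.0, 281.0], [521.0, 274.0], [526.0, 289.0], [506.0, 296.0]]
side cab
cabtop 3149 zmed 0.0911 ctr [667.3 -91.1] size [156.3 223. ] ang 84.45 box [[549.0, -158.0], [771.0, -180.0], [786.0, -24.0], [564.0, -3.0]]
mid 1407 zmed 0.0543 ctr [ 665.3 -107. ] size [190.5 222.9] ang 83.92 box [[544.0, -190.0], [766.0, -214.0], [786.0, -24.0], [565.0, -1.0]]
panel 183
line dir 0.7086987 -0.7055113 0.683046 -0.1309478 ext [np.float64(-0.17211917228068005), np.float64(0.1693421644777839)] [ 0.53438193 -0.25487578  0.01012824] [ 0.80810729 -0.00484449  0.07969664]
```

View pics/m1.png

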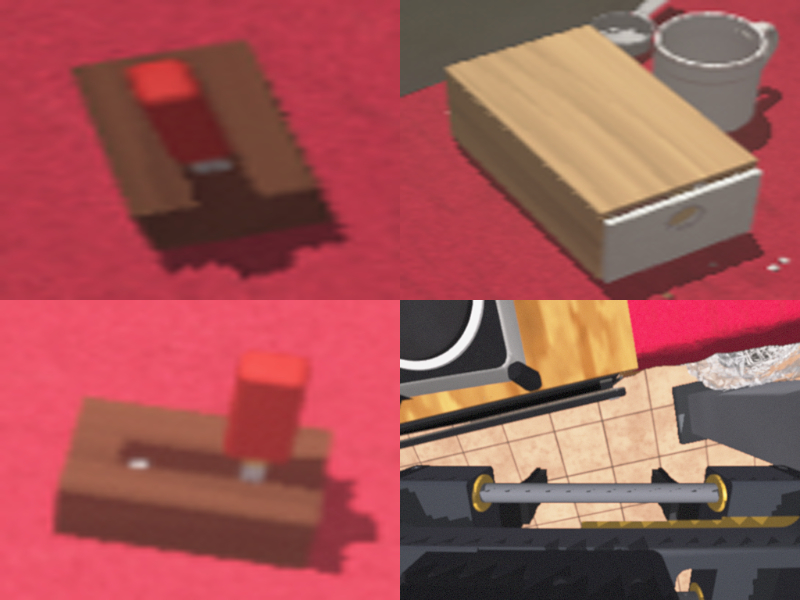

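```bash
python3 - <<'E'
from h import *
for n in ['scene','side']:
    c=dict(np.load(n+'0.npz')); W=cloud(c); hsv=cv2.cvtColor(c['pixels'],cv2.COLOR_RGB2HSV).astype(int)
    m=(abs(W[...,2]-.091)<.004)&(hsv[...,1]>60)&(hsv[...,0]>8)&(hsv[...,0]<30)&(W[...,0]>.5)&(W[...,0]<.8)&(W[...,1]<.05)&(W[...,1]>-.3)
    k,l,st,_=cv2.connectedComponentsWithStats(m.astype(np.uint8)); i=1+st[1:,4].argmax(); q=W[l==i]
    r=cv2.minAreaRect((q[:,:2]*1000).astype(np.float32)); print(n,'top',len(q),np.median(q[:,2]).round(4),r,cv2.boxPoints(r).round(1).tolist())
    a=np.radians(r[2]); 
    # panel
    m=(hsv[...,1]<60)&(hsv[...,2]>90)&(W[...,2]>.012)&(W[...,2]<.08)&(W[...,0]>.5)&(W[...,0]<.64)&(W[...,1]<.02)&(W[...,1]>-.2)
    k,l,st,_=cv2.connectedComponentsWithStats(m.astype(np.uint8)); i=1+st[1:,4].argmax(); q=W[l==i]
    vx,vy,x0,y0=cv2.fitLine(q[:,:2].astype(np.float32),cv2.DIST_HUBER,0,.001,.001).ravel(); t=(q[:,:2]-[x0,y0])@[vx,vy]
    lo,hi=np.percentile(t,[.5,99.5]); d=np.array([vx,vy]); print('panel',len(q),d,np.degrees(np.arctan2(vy,vx)),'ends',d*lo+[x0,y0],d*hi+[x0,y0],'mid',d*(lo+hi)/2+[x0,y0],q[:,2].min(),q[:,2].max())
    if n=='scene':
        # hole: points behind panel plane inside
        nrm=np.array([-vy,vx]); nrm*=np.sign(nrm[0]); box=(W[...,2]>.03)&(W[...,2]<.085); 
        v,u=np.where(l==i); sub=np.zeros_like(box); sub[v.min():v.max(),u.min():u.max()]=1
        dd=(W[...,:2]-[x0,y0])@nrm; tt=(W[...,:2]-[x0,y0])@d
        T=c['world_from_camera'][:3,3]
        h=sub&(dd>.004)&(dd<.06)&(W[...,2]<.075)&(abs(tt-(lo+hi)/2)<.04)&(hsv[...,1]>40)
        P=W[h]; D0=(T[:2]-[x0,y0])@nrm; s=D0/(D0-dd[h]); X=T+(P-T)*s[:,None]
        print('hole px',h.sum(),X.mean(0),X.min(0),X.max(0))
for n in ('timer','vanilla'):pass
E
```

```text
scene top 2929 0.0912 ((673.0288696289062, -77.32762145996094), (125.62332916259766, 217.87001037597656), 84.14801025390625) [[558.2999877929688, -128.6999969482422], [775.0, -150.89999389648438], [787.7999877929688, -26.0], [571.0999755859375, -3.700000047683716]]
panel 696 [0.10609063 0.99435645] 83.90999 ends [ 0.55206039 -0.12565344] [ 0.5648368  -0.00590396] mid [ 0.5584486 -0.0657787] 0.012026105061133996 0.07998573707583068
hole px 60 [ 0.56033079 -0.04813741  0.07626747] [ 0.55737969 -0.07579725  0.00405904] [ 0.56474283 -0.00678469  0.09711521]
side top 2923 0.0912 ((672.73681640625, -77.01889038085938), (127.21773529052734, 215.01414489746094), 85.2480239868164) [[560.2999877929688, -131.5], [774.5999755859375, -149.3000030517578], [785.0999755859375, -22.5], [570.9000244140625, -4.699999809265137]]
panel 48 [0.7505177 0.6608503] 41.36475 ends [ 0.56309167 -0.0108518 ] [ 0.56893132 -0.00570984] mid [ 0.5660115  -0.00828082] 0.012926038814187746 0.07940289049547722
```

```bash
cat >> h.py <<'E'
def go(x,y,z,yaw):
    """print the shift/turn in tool axes from measured pose to tool-down pose with hook-yaw (deg)"""
    from scipy.spatial.transform import Rotation as R
    s=sensors.sense(); M=s['ee_rot']; a=np.radians(yaw)
    Y=-np.array([-np.sin(a),np.cos(a),0]); Z=np.array([0,0,-1.]); G=np.stack([np.cross(Y,Z),Y,Z],1)
    d=M.T@(np.array([x,y,z])-s['tcp_pos']); r=R.from_matrix(M.T@G).as_rotvec(degrees=True)
    print('t',s['time_s'],'shift',d.round(4),'rot',r.round(2),'F',s['wrist_force'].round(2),'w',round(s['gripper_width'],3))
E
python3 -c "
from h import *
go(.513,.2838,.2,-18)"
```

```text
t 0.15 shift [0.4377 0.2343 0.0222] rot [ 0.09 -0.01  5.23] F [ 0.16 -0.79 -0.54] w 0.999
```

Careful with the scale: shifts go in units of 100 mm and turns go in units of 5 degrees. That gives: 0.35 m is 3.5, 0.306 m is 3.06, 5.2 degrees is 1.04.

```bash
python3 -m handwheel '[{"finger_gap": 1, "sx": 0.44, "sy": 0.23, "drz": 0.1}, {"finger_gap": 1, "sx": 0.88, "sy": 0.47, "drz": 0.2}, {"finger_gap": 1, "sx": 1.32, "sy": 0.7, "drz": 0.4}, {"finger_gap": 1, "sx": 1.75, "sy": 0.94, "drz": 0.6}, {"finger_gap": 1, "sx": 2.19, "sy": 1.17, "drz": 0.8}, {"finger_gap": 1, "sx": 2.63, "sy": 1.4, "drz": 1}, {"finger_gap": 1, "sx": 3.06, "sy": 1.64, "sz": 0.2, "drz": 1.04}, {"finger_gap": 1, "sx": 3.5, "sy": 1.87, "sz": 0.2, "drz": 1.04}]'
python3 -m handwheel '[{"finger_gap": 1, "sx": 0.4, "sy": 0.21}, {"finger_gap": 1, "sx": 0.75, "sy": 0.4}, {"finger_gap": 1, "sx": 0.85, "sy": 0.46}, {"finger_gap": 1, "sx": 0.877, "sy": 0.47}, {"finger_gap": 1, "sx": 0.877, "sy": 0.47}]'
python3 - <<'E'
from h import *
go(.513,.2838,.2,-18)
c=cap('wrist','w1.png'); W=cloud(c)
for lo,hi,l in [(.030,.040,'stand'),(.1,.115,'handletop')]:
    m=(W[...,2]>lo)&(W[...,2]<hi)&(abs(W[...,0]-.525)<.07)&(abs(W[...,1]-.28)<.06); q=W[m]
    if len(q)>5: print(l,len(q),np.median(q[:,2]),cv2.minAreaRect((q[:,:2]*1000).astype(np.float32)))
E
```

```text
time_s: 0.95
tcp_pos: [0.436, 0.3491, 0.2005]
ee_rot: [[0.951, -0.309, -0.003], [-0.309, -0.951, -0.003], [-0.002, 0.004, -1.0]]
wrist_force: [-0.1, 1.1, -1.0]
gripper_width: 0.998
gripper_force: 0.0
time_s: 1.45
tcp_pos: [0.5048, 0.28, 0.2024]
ee_rot: [[0.951, -0.309, -0.0], [-0.309, -0.951, -0.0], [-0.0, 0.0, -1.0]]
wrist_force: [-0.0, 0.0, -0.3]
gripper_width: 1.005
gripper_force: 0.0
t 1.45 shift [ 0.0066 -0.0062  0.0024] rot [0.01 0.02 0.03] F [-0.01  0.05 -0.34] w 1.005
stand 2082 0.03565227919611849 ((531.186279296875, 278.48944091796875), (50.01875686645508, 83.61439514160156), 72.01712799072266)
handletop 331 0.10799179764441513 ((513.8052368164062, 284.0124816894531), (15.260870933532715, 21.46134376525879), 71.7506103515625)
```

View pics/w1.png

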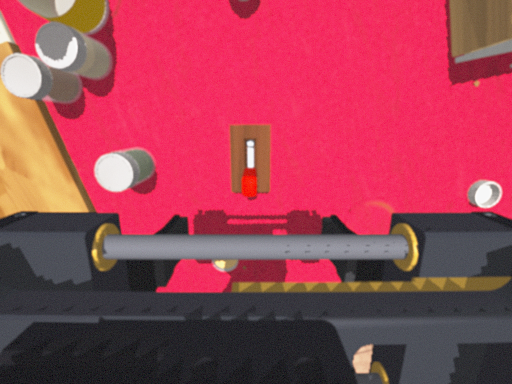

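The stand is at (250,160) and the handle top at (250,182). The measurements agree across the views: handle axis (0.5135, 0.284), yaw -18°. I'll descend and grip.

```bash
python3 -m handwheel '[{"finger_gap": 1, "sx": 0.071, "sy": -0.065, "sz": 0.3}, {"finger_gap": 1, "sx": 0.071, "sy": -0.065, "sz": 0.7}, {"finger_gap": 1, "sx": 0.071, "sy": -0.065, "sz": 1.1}, {"finger_gap": 1, "sx": 0.071, "sy": -0.065, "sz": 1.4}, {"finger_gap": 1, "sx": 0.071, "sy": -0.065, "sz": 1.53}, {"finger_gap": 1, "sx": 0.071, "sy": -0.065, "sz": 1.53}, {"finger_gap": 1, "sx": 0.071, "sy": -0.065, "sz": 1.53}]'
python3 -c "
from h import *
go(.5135,.284,.049,-18)"
```

```text
time_s: 2.2
tcp_pos: [0.5144, 0.2851, 0.051]
ee_rot: [[0.952, -0.307, 0.002], [-0.307, -0.952, 0.001], [0.002, -0.002, -1.0]]
wrist_force: [0.1, -0.5, 0.8]
gripper_width: 0.999
gripper_force: 0.0
t 2.2 shift [-0.0005  0.0014  0.002 ] rot [-0.11 -0.09  0.13] F [ 0.1  -0.46  0.77] w 0.999
```

In the tool's units: 0.004 m is 0.04, 0.001 m is 0.01.

```bash
python3 -m handwheel '[{"finger_gap": 1, "sy": 0.01, "sz": 0.03}, {"finger_gap": 0.5, "sy": 0.01, "sz": 0.04}, {"finger_gap": 0, "sy": 0.01, "sz": 0.04}, {"finger_gap": 0, "sy": 0.01, "sz": 0.04}, {"finger_gap": 0, "sy": 0.01, "sz": 0.04}, {"finger_gap": 0, "sy": 0.01, "sz": 0.04}, {"finger_gap": 0, "sy": 0.01, "sz": 0.04}, {"finger_gap": 0, "sy": 0.01, "sz": 0.04}]'
python3 -m handwheel '[{"finger_gap": 0}, {"finger_gap": 0}, {"finger_gap": 0}, {"finger_gap": 0}]'
```

```text
time_s: 3.0
tcp_pos: [0.5135, 0.2828, 0.0456]
ee_rot: [[0.951, -0.308, -0.0], [-0.308, -0.951, -0.0], [-0.0, 0.0, -1.0]]
wrist_force: [-0.5, 0.7, -0.1]
gripper_width: 0.452
gripper_force: 0.0
time_s: 3.4
tcp_pos: [0.5135, 0.2828, 0.0456]
ee_rot: [[0.951, -0.308, 0.0], [-0.308, -0.951, 0.0], [0.0, -0.0, -1.0]]
wrist_force: [-0.7, 0.2, -0.2]
gripper_width: 0.181
gripper_force: 30.0
```

```bash
python3 -m handwheel '[{"finger_gap": 0, "sz": -0.1}, {"finger_gap": 0, "sz": -0.3}, {"finger_gap": 0, "sz": -0.5}, {"finger_gap": 0, "sz": -0.8}, {"finger_gap": 0, "sz": -1.1}, {"finger_gap": 0, "sz": -1.2}, {"finger_gap": 0, "sz": -1.2}]'
python3 -c "
from h import *
cap('side','s1.png')
im=cv2.imread('pics/s1.png')[180:340,230:400]; cv2.imwrite('pics/s1c.png',cv2.resize(im,None,fx=3,fy=3))
go(.4588,-.0557,.125,-5.8)"
```

```text
time_s: 4.1
tcp_pos: [0.5141, 0.2834, 0.1677]
ee_rot: [[0.951, -0.308, 0.003], [-0.308, -0.951, 0.003], [0.002, -0.004, -1.0]]
wrist_force: [0.5, 0.8, -1.0]
gripper_width: 0.179
gripper_force: 30.0
t 4.15 shift [0.0528 0.3387 0.0405] rot [-4.000e-02  1.000e-02 -1.219e+01] F [-0.09  0.24 -0.49] w 0.179
```

View pics/s1c.png

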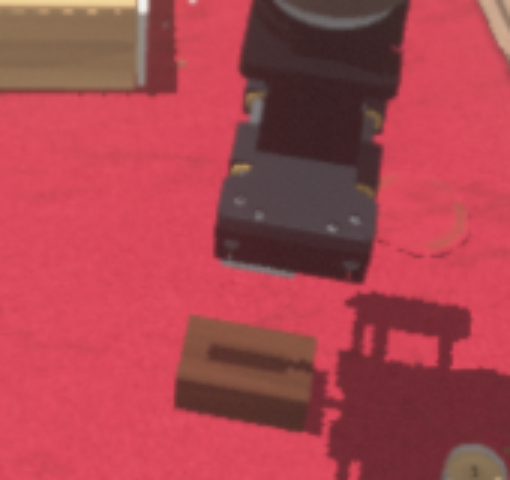

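The stand's slot (260,355) is empty, so the hook is out. Next I'll carry it to a point in front of the panel.

In the tool's units: 0.338 m is 3.38, 0.31 m is 3.1, -12.2 degrees is -2.44.

```bash
python3 -m handwheel '[{"finger_gap": 0, "sx": 0.06, "sy": 0.4, "drz": -0.2}, {"finger_gap": 0, "sx": 0.13, "sy": 0.85, "drz": -0.6}, {"finger_gap": 0, "sx": 0.2, "sy": 1.3, "drz": -1}, {"finger_gap": 0, "sx": 0.27, "sy": 1.75, "drz": -1.4}, {"finger_gap": 0, "sx": 0.34, "sy": 2.2, "drz": -1.8}, {"finger_gap": 0, "sx": 0.41, "sy": 2.65, "drz": -2.2}, {"finger_gap": 0, "sx": 0.48, "sy": 3.1, "sz": 0.1, "drz": -2.4}, {"finger_gap": 0, "sx": 0.528, "sy": 3.38, "sz": 0.2, "drz": -2.44}]'
python3 -m handwheel '[{"finger_gap": 0}, {"finger_gap": 0}]'
python3 - <<'E'
from h import *
go(.4888,-.0587,.089,-5.8)
c=cap('wrist','w2.png'); W=cloud(c); np.savez('w2.npz',**c)
hsv=cv2.cvtColor(c['pixels'],cv2.COLOR_RGB2HSV).astype(int)
m=(abs(W[...,2]-.0912)<.004)&(hsv[...,1]>60)&(W[...,0]>.54)&(W[...,0]<.8)
k,l,st,_=cv2.connectedComponentsWithStats(m.astype(np.uint8)); i=1+st[1:,4].argmax(); q=W[l==i]
print('cab',len(q),cv2.boxPoints(cv2.minAreaRect((q[:,:2]*1000).astype(np.float32))).round(1).tolist())
m=(W[...,2]>.015)&(W[...,2]<.08)&(hsv[...,1]<60)&(W[...,0]>.53)&(W[...,0]<.6)&(abs(W[...,1]+.066)<.08)
q=W[m]; print('panel',len(q),np.c_[q.min(0),q.max(0)])
if len(q)>20:
    vx,vy,x0,y0=cv2.fitLine(q[:,:2].astype(np.float32),cv2.DIST_HUBER,0,.001,.001).ravel(); t=(q[:,:2]-[x0,y0])@[vx,vy]; lo,hi=np.percentile(t,[.5,99.5])
    print(np.degrees(np.arctan2(vy,vx)),'mid',x0+vx*(lo+hi)/2,y0+vy*(lo+hi)/2,hi-lo)
E
```

```text
time_s: 4.95
tcp_pos: [0.4571, -0.0575, 0.1439]
ee_rot: [[0.995, -0.102, -0.004], [-0.102, -0.995, -0.0], [-0.003, 0.001, -1.0]]
wrist_force: [0.2, -0.1, -1.4]
gripper_width: 0.184
gripper_force: 30.0
time_s: 5.15
tcp_pos: [0.4584, -0.0557, 0.1442]
ee_rot: [[0.995, -0.102, -0.003], [-0.102, -0.995, -0.001], [-0.003, 0.001, -1.0]]
wrist_force: [-0.6, 0.0, -0.1]
gripper_width: 0.178
gripper_force: 30.0
t 5.15 shift [ 0.0307 -0.0002  0.0551] rot [ 0.05  0.18 -0.07] F [-0.56  0.02 -0.09] w 0.178
cab 11820 [[558.2000122070312, -128.6999969482422], [605.5, -133.60000610351562], [618.2999877929688, -9.600000381469727], [571.0, -4.699999809265137]]
panel 1286 [[ 0.55090659  0.58084628]
 [-0.12739834 -0.0063999 ]
 [ 0.01551934  0.07999197]]
84.023346 mid 0.5570282395251168 -0.06550331868604523 0.11618265711611837
```

View pics/w2.png

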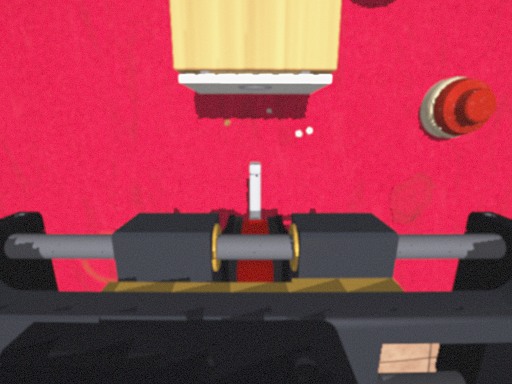

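The toe tip is at (255,165), in line with the hole at (257,86). The panel's face middle is at (0.5578, -0.0657), yaw -6°. I'll check the toe's real height and position from depth.

```bash
python3 - <<'E'
from h import *
c=dict(np.load('w2.npz')); W=cloud(c)
for v in range(158,220,6): print(v,W[v,252:260:3].round(4).tolist())
a=np.radians(-6); X=np.array([np.cos(a),np.sin(a)]);Y=np.array([-X[1],X[0]]); o=np.array([.4584,-.0557])
q=W[155:216,235:275].reshape(-1,3); q=q[(q[:,2]>.09)]; p=(q[:,:2]-o)
print('toe x',np.percentile(p@X,[1,99]),'y',np.percentile(p@Y,[2,50,98]), 'z upturn',np.median(q[(p@X)>.034,2]),'toe z',np.median(q[((p@X)>.01)&((p@X)<.03),2]))
m=np.array([.5578,-.0657]); print('panel rel',(m-o)@X,(m-o)@Y)
E
```

```text
158 [[0.4874, -0.0552, -0.0007], [0.4872, -0.0587, 0.0003], [0.4867, -0.0622, -0.0005]]
164 [[0.4983, -0.0576, 0.1202], [0.498, -0.0597, 0.1195], [0.4978, -0.0618, 0.1199]]
170 [[0.4943, -0.0572, 0.1219], [0.4942, -0.0593, 0.1222], [0.4938, -0.0614, 0.1217]]
176 [[0.4881, -0.0564, 0.1121], [0.4877, -0.0586, 0.1109], [0.4876, -0.0609, 0.1118]]
182 [[0.4831, -0.0559, 0.1098], [0.4832, -0.0582, 0.1112], [0.4828, -0.0604, 0.1108]]
188 [[0.4789, -0.0554, 0.1118], [0.4785, -0.0577, 0.111], [0.4781, -0.0599, 0.1103]]
194 [[0.474, -0.0549, 0.111], [0.4743, -0.0572, 0.1128], [0.4734, -0.0595, 0.1103]]
200 [[0.4694, -0.0544, 0.1113], [0.4691, -0.0567, 0.1112], [0.4686, -0.059, 0.1102]]
206 [[0.4647, -0.0539, 0.1116], [0.4642, -0.0562, 0.111], [0.4642, -0.0585, 0.1114]]
212 [[0.4617, -0.0537, 0.1172], [0.4614, -0.0559, 0.1168], [0.4608, -0.0581, 0.1158]]
218 [[0.4611, -0.0537, 0.1286], [0.4614, -0.0559, 0.1298], [0.4614, -0.058, 0.1305]]
toe x [0.00253035 0.03990526] y [-0.00297892  0.00051606  0.00396212] z upturn 0.12076038299207645 toe z 0.11129526651276575
panel rel 0.09990076103228289 0.00044491029512202634
```

In the tool's units: 0.0547 m is 0.547, 0.01 m is 0.1.

```bash
python3 -m handwheel '[{"finger_gap": 0, "sz": 0.2}, {"finger_gap": 0, "sz": 0.4}, {"finger_gap": 0, "sx": 0.1, "sz": 0.547}, {"finger_gap": 0, "sx": 0.3, "sz": 0.547}, {"finger_gap": 0, "sx": 0.4, "sz": 0.547}, {"finger_gap": 0, "sx": 0.4, "sz": 0.547}, {"finger_gap": 0, "sx": 0.4, "sz": 0.547}]'
python3 - <<'E'
from h import *
a=np.radians(-6); t=np.array([.5578,-.0657])-.02*np.array([np.cos(a),np.sin(a)])
go(*t,.0895,-6)
c=cap('wrist'); W=cloud(c)
X=np.array([np.cos(a),np.sin(a)]);Y=np.array([-X[1],X[0]]);o=sensors.sense()['tcp_pos'][:2]
P=(W[...,:2]-o); px=P@X; py=P@Y
m=(px>.005)&(px<.045)&(abs(py)<.01)&(W[...,2]>.045)&(W[...,2]<.075)
print('toe',np.percentile(px[m],99),np.percentile(py[m],[2,50,98]),'upz',np.median(W[m&(px>.035),2]),'toez',np.median(W[m&(px>.01)&(px<.03),2]))
cv2.imwrite('pics/w3.png',cv2.resize(c['pixels'][0:220,150:370,::-1],None,fx=2.5,fy=2.5))
E
```

```text
time_s: 5.9
tcp_pos: [0.4989, -0.0585, 0.0909]
ee_rot: [[0.995, -0.1, -0.001], [-0.1, -0.995, 0.0], [-0.001, -0.0, -1.0]]
wrist_force: [-0.9, 0.5, -0.5]
gripper_width: 0.185
gripper_force: 30.0
t 5.9 shift [0.0393 0.0012 0.0014] rot [-0.01  0.03  0.26] F [-0.87  0.48 -0.46] w 0.185
toe 0.0402276829296424 [-0.00272353  0.00050383  0.00422714] upz 0.06765178411702391 toez 0.057929011236444505
```

View pics/w3.png

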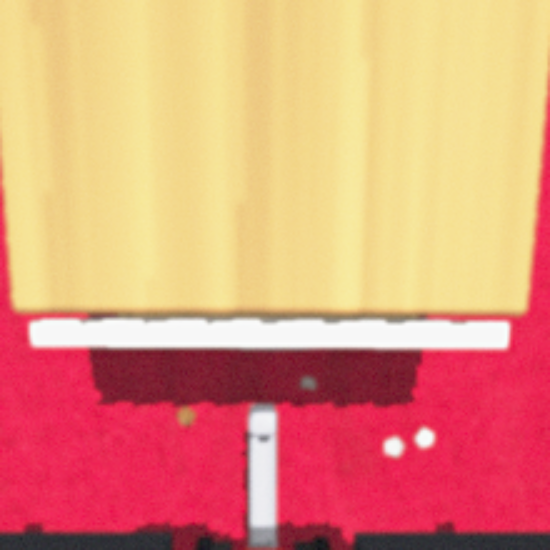

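The panel spans columns 30–510 and the toe is at 263, so it is about 1–2 mm to the left. I'll add 1.5 mm in y and insert slowly.

In the tool's units: 0.0015 m is 0.015, 0.001 m is 0.01.

```bash
python3 -m handwheel '[{"finger_gap": 0, "sx": 0.05, "sy": 0.015, "sz": 0.01}, {"finger_gap": 0, "sx": 0.1, "sy": 0.015, "sz": 0.01}, {"finger_gap": 0, "sx": 0.15, "sy": 0.015, "sz": 0.01}, {"finger_gap": 0, "sx": 0.2, "sy": 0.015, "sz": 0.01}, {"finger_gap": 0, "sx": 0.24, "sy": 0.015, "sz": 0.01}]'
python3 -m handwheel '[{"finger_gap": 0, "sx": 0.05}, {"finger_gap": 0, "sx": 0.1}, {"finger_gap": 0, "sx": 0.15}, {"finger_gap": 0, "sx": 0.15}, {"finger_gap": 0, "sx": 0.15}]'
python3 - <<'E'
from h import *
c=cap('wrist'); cv2.imwrite('pics/w4.png',cv2.resize(c['pixels'][0:220,150:370,::-1],None,fx=2.5,fy=2.5))
E
```

```text
time_s: 6.45
tcp_pos: [0.5236, -0.063, 0.0899]
ee_rot: [[0.995, -0.101, 0.0], [-0.101, -0.995, 0.0], [0.0, -0.0, -1.0]]
wrist_force: [-0.4, 0.0, -0.7]
gripper_width: 0.183
gripper_force: 30.0
time_s: 6.95
tcp_pos: [0.5378, -0.0645, 0.0898]
ee_rot: [[0.995, -0.101, -0.0], [-0.101, -0.995, 0.0], [-0.0, 0.0, -1.0]]
wrist_force: [0.1, -1.3, -0.6]
gripper_width: 0.185
gripper_force: 30.0
```

View pics/w4.png

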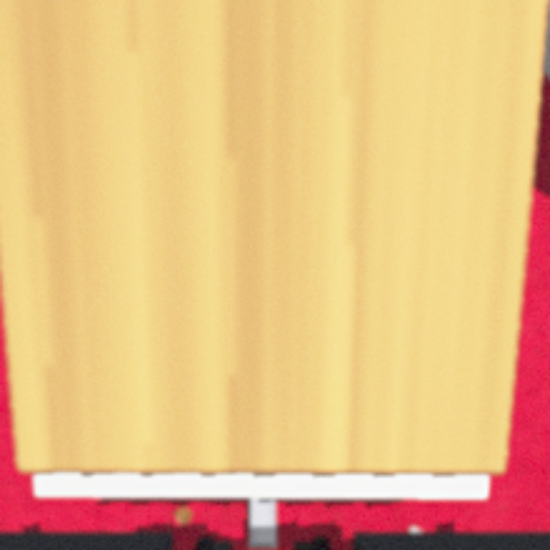

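The toe is through the hole: it disappears under the panel at (262,500), and there is no contact force. I'll raise it to catch the panel and then start pulling.

```bash
python3 -m handwheel '[{"finger_gap": 0, "sz": -0.03}, {"finger_gap": 0, "sz": -0.06}, {"finger_gap": 0, "sz": -0.095}, {"finger_gap": 0, "sz": -0.095}]'
python3 -m handwheel '[{"finger_gap": 0, "sx": -0.02}, {"finger_gap": 0, "sx": -0.04}, {"finger_gap": 0, "sx": -0.06}, {"finger_gap": 0, "sx": -0.08}, {"finger_gap": 0, "sx": -0.1}, {"finger_gap": 0, "sx": -0.12}]'
python3 -m handwheel '[{"finger_gap": 0, "sx": -0.02}, {"finger_gap": 0, "sx": -0.04}, {"finger_gap": 0, "sx": -0.06}, {"finger_gap": 0, "sx": -0.08}, {"finger_gap": 0, "sx": -0.1}]'
```

```text
time_s: 7.4
tcp_pos: [0.5384, -0.0644, 0.1002]
ee_rot: [[0.995, -0.1, 0.002], [-0.1, -0.995, 0.0], [0.002, -0.0, -1.0]]
wrist_force: [0.7, -0.4, -0.4]
gripper_width: 0.18
gripper_force: 30.0
time_s: 8.0
tcp_pos: [0.5266, -0.0632, 0.0996]
ee_rot: [[0.995, -0.1, 0.002], [-0.1, -0.995, 0.0], [0.002, -0.0, -1.0]]
wrist_force: [2.7, -0.2, -2.6]
gripper_width: 0.182
gripper_force: 30.0
time_s: 8.5
tcp_pos: [0.5162, -0.0622, 0.0996]
ee_rot: [[0.995, -0.1, 0.001], [-0.1, -0.995, 0.0], [0.001, -0.0, -1.0]]
wrist_force: [1.9, 0.3, -1.2]
gripper_width: 0.182
gripper_force: 30.0
```

```bash
python3 -m handwheel '[{"finger_gap": 0, "sx": -0.03}, {"finger_gap": 0, "sx": -0.06}, {"finger_gap": 0, "sx": -0.09}, {"finger_gap": 0, "sx": -0.12}, {"finger_gap": 0, "sx": -0.15}, {"finger_gap": 0, "sx": -0.18}, {"finger_gap": 0, "sx": -0.21}]'
python3 -m handwheel '[{"finger_gap": 0, "sx": -0.015}, {"finger_gap": 0, "sx": -0.03}]'
python3 -m handwheel '[{"finger_gap": 0, "sx": -0.015}, {"finger_gap": 0, "sx": -0.03}]'
python3 -m handwheel '[{"finger_gap": 0, "sx": -0.015}, {"finger_gap": 0, "sx": -0.03}]'
```

```text
time_s: 9.2
tcp_pos: [0.495, -0.0601, 0.0995]
ee_rot: [[0.995, -0.1, 0.0], [-0.1, -0.995, -0.0], [0.0, -0.0, -1.0]]
wrist_force: [2.2, -0.2, -2.2]
gripper_width: 0.179
gripper_force: 30.0
time_s: 9.4
tcp_pos: [0.4921, -0.0598, 0.0994]
ee_rot: [[0.995, -0.1, 0.0], [-0.1, -0.995, -0.0], [0.0, 0.0, -1.0]]
wrist_force: [2.3, 0.0, -1.6]
gripper_width: 0.181
gripper_force: 30.0
time_s: 9.6
tcp_pos: [0.489, -0.0595, 0.0993]
ee_rot: [[0.995, -0.1, -0.0], [-0.1, -0.995, 0.0], [-0.0, 0.0, -1.0]]
wrist_force: [2.7, -0.1, -1.5]
gripper_width: 0.18
gripper_force: 30.0
time_s: 9.8
tcp_pos: [0.486, -0.0592, 0.0993]
ee_rot: [[0.995, -0.1, -0.0], [-0.1, -0.995, -0.0], [-0.0, 0.0, -1.0]]
wrist_force: [1.9, -0.1, -0.5]
gripper_width: 0.181
gripper_force: 30.0
```

```bash
for i in 1; do python3 -m handwheel '[{"finger_gap": 0, "sx": -0.015}, {"finger_gap": 0, "sx": -0.03}]'; python3 -m handwheel '[{"finger_gap": 0, "sx": -0.015}, {"finger_gap": 0, "sx": -0.03}]'; done | egrep 'tcp|wrist'
```

```text
tcp_pos: [0.483, -0.0589, 0.0993]
wrist_force: [2.3, -0.5, -1.5]
tcp_pos: [0.48, -0.0586, 0.0994]
wrist_force: [3.3, -1.3, -1.8]
```

```bash
sleep 1; python3 -c "
from h import *
c=cap('wrist','w5.png')"
```

```text
(no output)
```

In the tool's units: -0.0015 m is -0.015, -0.001 m is -0.01.

```bash
python3 -m handwheel '[{"finger_gap": 0, "sx": -0.01}, {"finger_gap": 0, "sx": -0.015}]'|egrep 'tcp|wrist';python3 -m handwheel '[{"finger_gap": 0, "sx": -0.01}, {"finger_gap": 0, "sx": -0.015}]'|egrep 'tcp|wrist'
```

```text
tcp_pos: [0.4786, -0.0585, 0.0994]
wrist_force: [2.5, 0.3, -1.5]
tcp_pos: [0.4771, -0.0583, 0.0994]
wrist_force: [2.0, -1.0, -1.5]
```

In the tool's units: -0.003 m is -0.03, -0.0015 m is -0.015.

```bash
python3 -m handwheel '[{"finger_gap": 0, "sx": -0.015}, {"finger_gap": 0, "sx": -0.03}]'|egrep 'tcp|wrist';python3 -m handwheel '[{"finger_gap": 0, "sx": -0.015}, {"finger_gap": 0, "sx": -0.03}]'|egrep 'tcp|wrist'
```

```text
tcp_pos: [0.4741, -0.058, 0.0994]
wrist_force: [2.0, 0.3, -0.9]
tcp_pos: [0.471, -0.0577, 0.0994]
wrist_force: [1.4, -0.9, -1.9]
```

```bash
python3 -m handwheel '[{"finger_gap": 0, "sx": -0.015}, {"finger_gap": 0, "sx": -0.03}]'|egrep 'tcp|wrist';python3 -m handwheel '[{"finger_gap": 0, "sx": -0.015}, {"finger_gap": 0, "sx": -0.03}]'|egrep 'tcp|wrist'
```

```text
tcp_pos: [0.4688, -0.0573, 0.0995]
wrist_force: [4.1, -0.5, -3.9]
tcp_pos: [0.4668, -0.0569, 0.0997]
wrist_force: [7.4, -0.4, -5.1]
```

The force has jumped to 7.4 N, so the tray is on its stop. I'll add a little more and hold.

```bash
python3 -m handwheel '[{"finger_gap": 0, "sx": -0.008}, {"finger_gap": 0, "sx": -0.016}, {"finger_gap": 0, "sx": -0.016}]'|egrep 'tcp|wrist'; python3 -m handwheel '[{"finger_gap": 0}, {"finger_gap": 0}]'|egrep 'time|tcp|wrist'
```

```text
tcp_pos: [0.4659, -0.0566, 0.0998]
wrist_force: [7.1, -0.4, -5.6]
time_s: 11.95
tcp_pos: [0.4659, -0.0566, 0.0998]
wrist_force: [7.8, -0.3, -6.5]
```

```bash
python3 -m handwheel '[{"finger_gap": 0, "sx": -0.01}, {"finger_gap": 0, "sx": -0.015}, {"finger_gap": 0, "sx": -0.015}]'|egrep 'tcp|wrist'; python3 -m handwheel '[{"finger_gap": 0}, {"finger_gap": 0}, {"finger_gap": 0}]'|egrep 'time|tcp|wrist'
python3 - <<'E'
from h import *
c=cap('wrist');s=cap('side')
a=cv2.resize(c['pixels'][60:220,150:370,::-1],(500,364)); b=cv2.resize(s['pixels'][130:230,220:330,::-1],(300,364))
cv2.imwrite('pics/w6.png',np.hstack([a,b]))
E
```

```text
tcp_pos: [0.4652, -0.0563, 0.1001]
wrist_force: [7.7, -1.1, -5.7]
time_s: 12.55
tcp_pos: [0.4652, -0.0563, 0.1]
wrist_force: [9.0, -1.0, -6.0]
```

View pics/w6.png

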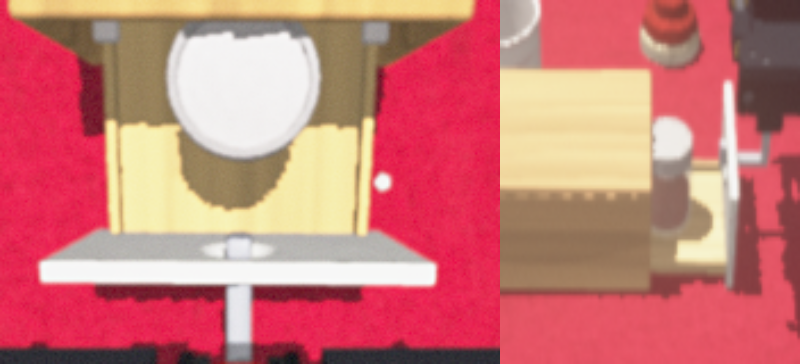

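The tray is out, with its jar standing at (245,85) and the toe hooked through the hole at (238,245). The press on the stop is about 6–7 N, which matches 4.3 mm of spring travel. Now I'll unhook by moving forward and then down.

In the tool's units: 0.017 m is 0.17, 0.014 m is 0.14.

```bash
python3 -m handwheel '[{"finger_gap": 0, "sx": 0.02}, {"finger_gap": 0, "sx": 0.04}, {"finger_gap": 0, "sx": 0.06}, {"finger_gap": 0, "sx": 0.08}, {"finger_gap": 0, "sx": 0.11}, {"finger_gap": 0, "sx": 0.14}, {"finger_gap": 0, "sx": 0.17}, {"finger_gap": 0, "sx": 0.17}]'|egrep 'time|tcp|wrist'
python3 - <<'E'
from h import *
c=cap('wrist'); W=cloud(c); np.savez('w7.npz',**c)
s=sensors.sense(); a=np.radians(-6); X=np.array([np.cos(a),np.sin(a)]);Y=np.array([-X[1],X[0]]);P=(W[...,:2]-s['tcp_pos'][:2]); px=P@X; py=P@Y; z=W[...,2]
hsv=cv2.cvtColor(c['pixels'],cv2.COLOR_RGB2HSV)
for i in np.arange(0,.05,.0025):
    m=(px>i)&(px<i+.0025)&(abs(py)<.003)
    m2=(px>i)&(px<i+.0025)&(abs(py)>.02)&(abs(py)<.05)&(z>.07)
    if m.sum(): print(round(i,4),m.sum(),np.median(z[m]).round(4), m2.sum())
print(s['wrist_force'],s['tcp_pos'])
E
```

```text
time_s: 13.45
tcp_pos: [0.4793, -0.0586, 0.0993]
wrist_force: [-0.7, 0.3, -1.0]
0.0 5 0.1618 9
0.0025 157 0.0836 0
0.005 111 0.1618 0
0.0075 161 0.1604 0
0.01 205 0.1192 7
0.0125 5 0.0665 34
0.0175 27 0.0822 932
0.02 29 0.0827 2300
0.0225 418 0.1981 10202
0.025 1507 0.2129 7993
0.0275 158 0.1864 1361
0.03 205 0.1858 1462
0.0325 134 0.1832 1296
0.035 46 0.0759 1687
0.0375 47 0.0758 2509
0.04 35 0.0131 0
0.0425 17 0.0116 0
0.045 12 0.0118 0
0.0475 12 0.0117 0
[ 0.32799674  0.20558073 -1.23157894] [ 0.47906398 -0.05858613  0.09925771]
```

```bash
python3 -m handwheel '[{"finger_gap": 0, "sz": 0.04}, {"finger_gap": 0, "sz": 0.075}, {"finger_gap": 0, "sz": 0.095}, {"finger_gap": 0, "sz": 0.095}]'|egrep 'time|tcp|wrist'
python3 -m handwheel '[{"finger_gap": 0, "sx": -0.04}, {"finger_gap": 0, "sx": -0.08}, {"finger_gap": 0, "sx": -0.12}]'|egrep 'time|tcp|wrist'
```

```text
time_s: 13.9
tcp_pos: [0.4787, -0.0586, 0.0894]
wrist_force: [-0.9, 0.2, -1.3]
time_s: 14.2
tcp_pos: [0.4667, -0.0573, 0.09]
wrist_force: [-0.1, -0.2, -0.4]
```

In the tool's units: -0.04 m is -0.4, -0.03 m is -0.3.

```bash
python3 -m handwheel '[{"finger_gap": 0, "sx": -0.03}, {"finger_gap": 0, "sx": -0.07}, {"finger_gap": 0, "sx": -0.12}, {"finger_gap": 0, "sx": -0.2}, {"finger_gap": 0, "sx": -0.3}, {"finger_gap": 0, "sx": -0.4}, {"finger_gap": 0, "sx": -0.4}]'|egrep 'time|tcp|wrist'
python3 - <<'E'
from h import *
a=np.radians(-6); X=np.array([np.cos(a),np.sin(a)]);Y=np.array([-X[1],X[0]])
c=cap('wrist','w8.png'); W=cloud(c);s=sensors.sense();P=(W[...,:2]-s['tcp_pos'][:2]); px=P@X; py=P@Y; z=W[...,2]
m=(abs(py)<.006)&(z>.04)&(z<.075)&(px>.005)&(px<.06); print('toe',px[m].max(),np.median(py[m]),np.median(z[m&(px>.034)&(px<.041)]),np.median(z[m&(px>.01)&(px<.03)]))
m=(abs(py)<.05)&(abs(py)>.015)&(z>.07)&(z<.086)&(px<.15); print('panel px',np.percentile(px[m],[1,50,99]),s['tcp_pos'])
go(.5135,.2828,.17,-18)
E
```

```text
time_s: 14.9
tcp_pos: [0.4254, -0.0534, 0.0898]
wrist_force: [0.2, 0.5, -0.7]
toe 0.03890657609635259 0.0003779588288577628 0.06641803755429125 0.056903002429036315
panel px [0.07009568 0.07516424 0.13453291] [ 0.42667688 -0.05327717  0.090075  ]
t 14.95 shift [ 0.0528 -0.3431 -0.0799] rot [-0.000e+00 -1.000e-02  1.227e+01] F [-0.51  0.07 -0.81] w 0.182
```

Careful with the scale: shifts go in units of 100 mm and turns go in units of 5 degrees. That gives: 0.02 m is 0.2, -0.26 m is -2.6, 11 degrees is 2.2.

```bash
python3 -m handwheel '[{"finger_gap": 0, "sz": -0.3}, {"finger_gap": 0, "sz": -0.7}, {"finger_gap": 0, "sx": 0.04, "sy": -0.35, "sz": -0.8, "drz": 0.2}, {"finger_gap": 0, "sx": 0.12, "sy": -0.8, "sz": -0.8, "drz": 0.6}, {"finger_gap": 0, "sx": 0.2, "sy": -1.25, "sz": -0.8, "drz": 1}, {"finger_gap": 0, "sx": 0.27, "sy": -1.7, "sz": -0.8, "drz": 1.4}, {"finger_gap": 0, "sx": 0.34, "sy": -2.15, "sz": -0.8, "drz": 1.8}, {"finger_gap": 0, "sx": 0.41, "sy": -2.6, "sz": -0.8, "drz": 2.2}]'|egrep 'time|tcp|wrist'
python3 -m handwheel '[{"finger_gap": 0, "sx": 0.03, "sy": -0.3, "drz": 0.2}, {"finger_gap": 0, "sx": 0.08, "sy": -0.6, "drz": 0.24}, {"finger_gap": 0, "sx": 0.11, "sy": -0.8, "drz": 0.24}, {"finger_gap": 0, "sx": 0.11, "sy": -0.835, "drz": 0.24}, {"finger_gap": 0, "sx": 0.11, "sy": -0.835, "drz": 0.24}]'|egrep 'time|tcp|wrist'
python3 - <<'E'
from h import *
go(.5135,.2828,.12,-18)
c=cap('wrist','w9.png'); W=cloud(c); s=sensors.sense(); z=W[...,2]
a=np.radians(-18); X=np.array([np.cos(a),np.sin(a)]);Y=np.array([-X[1],X[0]]);P=(W[...,:2]-s['tcp_pos'][:2]); px=P@X; py=P@Y
m=(abs(py)<.008)&(z>.11)&(z<.155)&(px>.005)&(px<.05); print('toe x',np.percentile(px[m],98),'y',np.percentile(py[m],[2,50,98]),np.median(z[m]))
m=(z>.03)&(z<.04)&(abs(W[...,0]-.53)<.07)&(abs(W[...,1]-.278)<.06); q=W[m]; print(cv2.minAreaRect((q[:,:2]*1000).astype(np.float32)),len(q))
E
```

```text
time_s: 15.75
tcp_pos: [0.4948, 0.2034, 0.1701]
wrist_force: [0.8, 0.2, -0.2]
time_s: 16.25
tcp_pos: [0.5289, 0.2784, 0.1693]
wrist_force: [0.2, -0.8, -1.2]
t 16.25 shift [-0.0159  0.0005  0.0493] rot [0.05 0.03 0.06] F [ 0.23 -0.77 -1.24] w 0.182
toe x 0.039867209605245056 y [-0.00228537  0.00155167  0.00465408] 0.13656914029202757
((530.9965209960938, 278.3466796875), (50.05244064331055, 83.67137908935547), 72.18391418457031) 2525
```

In the tool's units: -0.0159 m is -0.159, 0.0005 m is 0.005.

```bash
python3 -m handwheel '[{"finger_gap": 0, "sx": -0.08, "sy": 0.005}, {"finger_gap": 0, "sx": -0.159, "sy": 0.005, "sz": 0.2}, {"finger_gap": 0, "sx": -0.159, "sy": 0.005, "sz": 0.5}, {"finger_gap": 0, "sx": -0.159, "sy": 0.005, "sz": 0.71}, {"finger_gap": 0, "sx": -0.159, "sy": 0.005, "sz": 0.71}, {"finger_gap": 0, "sx": -0.159, "sy": 0.005, "sz": 0.71}]'|egrep 'time|tcp|wrist'
python3 - <<'E'
from h import *
go(.5135,.2828,.0456,-18)
c=cap('wrist'); W=cloud(c); z=W[...,2]
a=np.radians(-18); X=np.array([np.cos(a),np.sin(a)]);Y=np.array([-X[1],X[0]])
P=W[...,:2]-sensors.sense()['tcp_pos'][:2]; px=P@X; py=P@Y
m=(abs(py)<.01)&(z>.045)&(z<.09)&(px>.008)&(px<.05); print('toe x',np.percentile(px[m],98),'y',np.percentile(py[m],[2,50,98]),np.median(z[m&(px<.03)]))
m=(abs(py)<.045)&(z<.04)&(z>.03)&(px>-.03)&(px<.085); print('stand x',np.percentile(px[m],[1,99]),'y',np.percentile(py[m],[1,99]))
n=(z<.025)&(px>.02)&(px<.045)&(abs(py)<.012); print('slot y',np.percentile(py[n],[2,98]) if n.sum()>5 else n.sum())
n=(z<.025)&(px>.02)&(px<.06)&(abs(py)<.002); print('slot xmax',px[n].max() if n.sum() else 0)
cv2.imwrite('pics/w10.png',cv2.resize(c['pixels'][90:230,170:340,::-1],None,fx=4,fy=4))
E
```

```text
time_s: 16.9
tcp_pos: [0.5137, 0.2821, 0.0997]
wrist_force: [0.3, 0.4, -0.1]
t 16.9 shift [-0.0004 -0.0006  0.0541] rot [-0.01 -0.04  0.04] F [ 0.3   0.4  -0.14] w 0.182
toe x 0.03950152189520337 y [-0.00366753  0.00013344  0.00324572] 0.06683913453309842
stand x [-0.01453215  0.05884576] y [-0.02358324  0.02558998]
slot y [-0.00444859  0.00710871]
slot xmax 0.05956866641866071
```

View pics/w10.png

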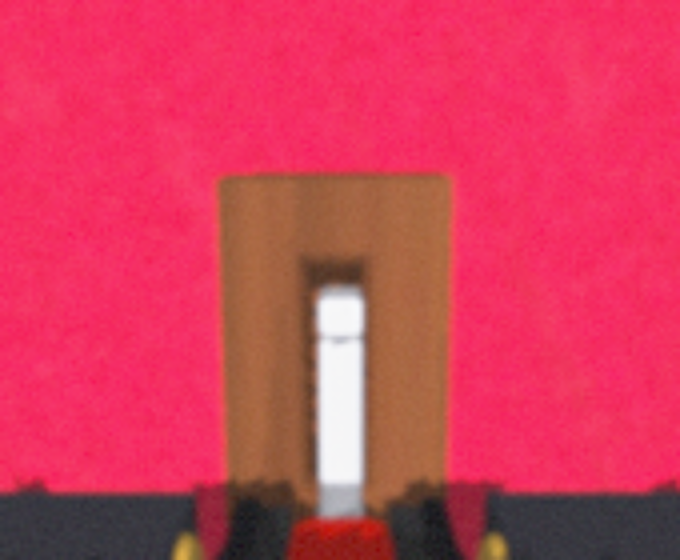

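The toe (340,290) is over the slot but about 1 mm to the left of centre. I'll shift it and lower it carefully.

In the tool's units: -0.001 m is -0.01, 0.033 m is 0.33.

```bash
python3 -m handwheel '[{"finger_gap": 0, "sy": -0.01, "sz": 0.1}, {"finger_gap": 0, "sy": -0.01, "sz": 0.2}, {"finger_gap": 0, "sy": -0.01, "sz": 0.25}, {"finger_gap": 0, "sy": -0.01, "sz": 0.3}, {"finger_gap": 0, "sy": -0.01, "sz": 0.33}, {"finger_gap": 0, "sy": -0.01, "sz": 0.33}]'|egrep 'time|tcp|wrist'
python3 -m handwheel '[{"finger_gap": 0, "sz": 0.05}, {"finger_gap": 0, "sz": 0.1}, {"finger_gap": 0, "sz": 0.15}, {"finger_gap": 0, "sz": 0.15}]'|egrep 'time|tcp|wrist'
```

```text
time_s: 17.55
tcp_pos: [0.5138, 0.2833, 0.0653]
wrist_force: [0.2, -0.2, -0.5]
time_s: 17.95
tcp_pos: [0.5134, 0.283, 0.0499]
wrist_force: [0.5, 1.0, -1.0]
```

In the slot without contact; 4 mm remain.

In the tool's units: 0.004 m is 0.04, 0.002 m is 0.02.

```bash
python3 -m handwheel '[{"finger_gap": 0, "sz": 0.02}, {"finger_gap": 0, "sz": 0.04}, {"finger_gap": 0, "sz": 0.04}]'|egrep 'time|tcp|wrist'
```

```text
time_s: 18.25
tcp_pos: [0.5138, 0.2833, 0.0467]
wrist_force: [-0.1, 0.2, -0.1]
```

```bash
python3 -m handwheel '[{"finger_gap": 0, "sz": 0.006}, {"finger_gap": 0, "sz": 0.012}, {"finger_gap": 0, "sz": 0.012}]'|egrep 'time|tcp|wrist'
python3 -m handwheel '[{"finger_gap": 0.3}, {"finger_gap": 0.5}, {"finger_gap": 0.7}, {"finger_gap": 1}, {"finger_gap": 1}, {"finger_gap": 1}, {"finger_gap": 1}, {"finger_gap": 1}]'
python3 -m handwheel '[{"finger_gap": 1}, {"finger_gap": 1}, {"finger_gap": 1}]' | grep width
```

```text
time_s: 18.55
tcp_pos: [0.514, 0.2834, 0.0457]
wrist_force: [-0.7, -0.2, 0.5]
time_s: 19.35
tcp_pos: [0.514, 0.2835, 0.0457]
ee_rot: [[0.951, -0.308, 0.0], [-0.308, -0.951, 0.0], [0.0, -0.0, -1.0]]
wrist_force: [0.3, -0.2, -0.4]
gripper_width: 0.825
gripper_force: 0.0
gripper_width: 0.989
```

```bash
python3 -m handwheel '[{"finger_gap": 1, "sz": -0.2}, {"finger_gap": 1, "sz": -0.5}, {"finger_gap": 1, "sz": -0.9}, {"finger_gap": 1, "sz": -1.3}, {"finger_gap": 1, "sz": -1.6}, {"finger_gap": 1, "sz": -1.6}, {"finger_gap": 1, "sz": -1.6}]'|egrep 'time|tcp|wrist'
python3 - <<'E'
from h import *
c=cap('wrist'); W=cloud(c)
for lo,hi,l in [(.030,.040,'stand'),(.095,.12,'handletop')]:
    q=W[(W[...,2]>lo)&(W[...,2]<hi)&(abs(W[...,0]-.525)<.07)&(abs(W[...,1]-.28)<.06)]
    print(l,len(q),np.median(q[:,2]),cv2.minAreaRect((q[:,:2]*1000).astype(np.float32)))
s=cap('scene'); d=cap('side')
cv2.imwrite('pics/end.png',np.hstack([cv2.resize(s['pixels'][120:330,140:330,::-1],(400,442)),cv2.resize(d['pixels'][130:330,180:360,::-1],(398,442))]))
E
```

```text
time_s: 20.35
tcp_pos: [0.5138, 0.2835, 0.2062]
wrist_force: [-1.6, -0.2, -1.0]
stand 1993 0.03562668746977271 ((531.1482543945312, 278.38525390625), (50.08961486816406, 84.0988540649414), 72.20277404785156)
handletop 340 0.10804933900410513 ((513.9026489257812, 284.2305908203125), (15.516532897949219, 21.95250701904297), 71.73837280273438)
```

View pics/end.png

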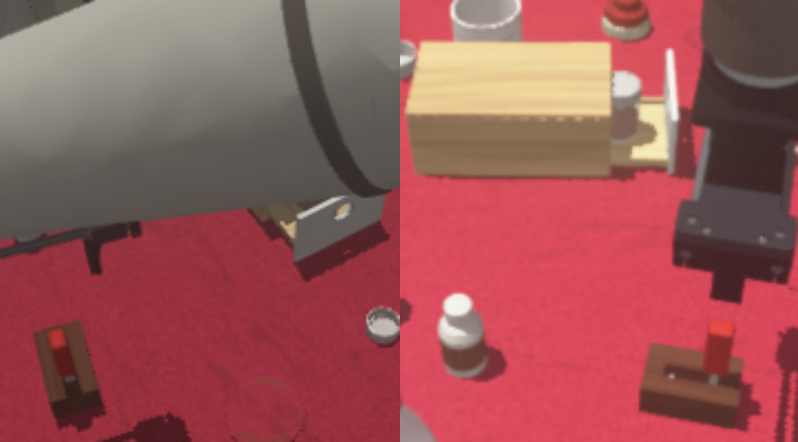

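The final pictures show the hook upright in its stand at (690,370), the same as at the start. The tray is out and the jar at (625,105) is standing. Handing in.

```bash
python3 -c "
from station import workorder
print(workorder.finish_job())"
```

```text
the job is handed in; nothing more can be done
None
```

I handed the job in at about 20 s with no verdict shown: the tray is about 62 mm out after an estimated 6–7 N hold on its stop, the visible jar is standing (the other is hidden in the cabinet), and the hook is upright in its slot.

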